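# Clamp the leak-test cell and hold the gauge selector on station three

## Task

The sample is in the leak-test cell and its cover is on: swing the red toggle-clamp handle down until it snaps over and clamps the cover. Then turn the black gauge-selector knob clockwise from its zero stop, counting the clicks, to the third stop and no further, letting it stand out while you turn it. There press it fully in so that the gauge reads, and finish while still holding it pressed in at the third stop, with the clamp shut and the things lying around left alone.

Things in the scene. Friction and masses are not known exactly. Their poses are not given: they have to be found in the camera images.
- rig: The leak-test rig, screwed to the bench (it does not move): aluminium base plate 280 (x) x 340 (y) x 12 mm; origin at the centre of the plate's underside, on the bench, x away from the robot at yaw 0, y left, z up. Left half: toggle clamp in front, steel test cell behind it (axis at x = 55, y = 90 mm). Right half: manifold block with the selector knob. A 6 mm pipe joins block and cell at z = 30.
- clamp_pivot (a point): The clamp handle's pivot, at x = -50, y = 90, z = 78 mm in the rig's frame (axes as the rig's); the handle swings about the level y axis through it. The bracket round it is 52 x 36 mm, centred at x = -36, y = 90, up to z = 92 mm.
- toggle (a joint): Clamp handle: straight, points to the rig's -x when shut; red sleeve 18 mm in diameter, 46 to 118 mm from the pivot. 0 = level, shut; grows as it swings up, open at about 1.13 rad. The hold-down bar (84 mm) on the bracket's far side rises and sinks with it. Over-centre: resists up to about 0.35 N m (4 N at the grip) down to 0.35 rad, then snaps shut and stays.
- clamp_grip (a point): Point on the axis of the red sleeve, 85 mm from the handle's pivot; its frame turns with the handle (-x along the handle to its free end, y along the pivot axis and level).
- block_top (a point): Centre of the top of the blue manifold block (74 x 74 mm, top 55 mm above the bench), at x = -20, y = -90 mm in the rig's frame. The selector knob stands on it, on a 72 mm aluminium dial 4 mm thick with a red zero mark and a black dot for each further stop.
- gauge (a point): Middle of the face of the round 63 mm pressure gauge, 113 mm behind the knob (rig x), face tilted up towards the robot; its top is 105 mm above the bench. Its red needle lifts as the knob is pressed in.
- clamp_bar: The clamp's steel hold-down bar, 14 mm wide, with a rubber foot (18 mm in diameter) on its spindle that comes down on the middle of the cover. Origin on the bar's pivot (rig x = -22, y = 90, z = 82 mm); x along the bar to its end, the foot 77 mm along x and 22 mm below. It rises to about 1.24 rad when the clamp is open.
- cover: Loose aluminium cover of the test cell, a disc 79 mm in diameter and 10 mm thick with a 26 mm boss 4 mm high; lies in the cell's 6 mm rim. Origin at the centre of its underside, at z = 46 mm.
- selector (a joint): Angle of the selector knob: 0 = zero stop (pointer at the red mark, towards the rig's +x), a hard end; grows clockwise seen from above. Clicks into a stop every 22.5 degrees (0.393 rad): first 0.393, second 0.785, third 1.178, fourth 1.571, on to 3.53. Each click resists with about 0.09 N m to half way, then pulls into the next stop: the torque changes sign at the crest and at the stop.
- plunger (a joint): How far the selector knob is pressed in (m), along the vertical: 0 = out, 0.006 = fully in, where the gauge reads. Spring: 4.5 N to start, 10 N fully in; it springs out when let go.
- knob: The selector's black grip bar, 46 x 14 mm and 28 mm high with a white pointer line on its top at the +x end, on a round skirt 48 mm in diameter and 8 mm thick. Origin on the turning axis, 59 mm above the bench when out; x along the bar to the pointer, z up. Skirt's top 17 mm above the origin, bar from 17 to 45 mm above it. Turns and sinks with the knob.
- knob_grip (a point): Point on the knob's axis 34 mm above knob's origin, the height to grip the bar across its 14 mm; frame as knob.
- wrench: Bystander: a steel wrench, 180 mm long, lying on the bench left of the rig; leave it alone. Origin under its middle.
- grease_jar: Bystander: a small jar with a white cap, 52 mm in diameter, 60 mm high, standing in front of the rig; leave it alone. Origin at the centre of its underside.
- spare_core: Bystander: a grey core sample 44 mm in diameter and 26 mm high, standing on the base plate; leave it alone. Origin at the centre of its underside.
- stopper_box: Bystander: an open cardboard box of black stoppers, 130 x 100 x 50 mm, right of the rig; leave it alone. Origin at the centre of its underside.
There are look-alikes about, which are no part of the job. Of the things like the cover, leave any that is brown or pink; of the rest the larger one is meant.

How it is judged:
On the way, in this order (a step that is already met when the one before it is completed fails the run):
1. the toggle clamp is shut and presses on the cover, the selector still at its zero stop (value of joint toggle below 0.08 rad and contact force between clamp_bar and cover above 1 N and value of joint selector below 0.15 rad), for 0.2 s.
2. the selector is at its third stop, standing out, with the clamp shut (value of joint toggle below 0.08 rad and contact force between clamp_bar and cover above 1 N and value of joint selector between 1.078 and 1.278 rad and value of joint plunger below 0.0025 m), for 0.3 s.
At the end, for the whole second after the job is handed in: The clamp handle is shut (within 0.08 rad of level) with its bar's foot pressing on the cover, which lies in its rim; the selector is within 0.1 rad (6 degrees) of its third stop, pressed in by more than 4.2 of its 6 mm, and the fingers are holding the knob there, all through the last second (value of joint toggle below 0.08 rad and contact force between clamp_bar and cover above 1 N and value of joint selector between 1.078 and 1.278 rad and value of joint plunger above 0.0042 m and contact force between the fingers and knob above 2 N and z of cover in the frame of rig between 0.043 and 0.049 m); the arm keeps its last pose, push and grip.
It fails at once if the selector is turned past the third stop, over the crest towards the fourth (value of joint selector above 1.45 rad).
It fails at once if a bystander (wrench, jar, spare core, box of stoppers) is disturbed by more than 25 mm (distance of any of wrench, grease_jar, spare_core, stopper_box from where it was at the start of the episode above 0.025 m).
It also fails if it takes over 64 s, if anything falls off the work surface, if the arm or the gripper's body presses on something with over 40 N, if the wrist force passes 120 N, or if a joint passes its speed limit or range.

## Robot

A 7-joint arm with a two-finger parallel gripper is mounted at the origin on the work surface. World frame = base frame: x ahead of the robot, y to its left, z up, the work surface at z = 0. Lengths are in m, angles in rad, forces in N, time in s.
With the tool pointing down it reaches from about 0.425 to 0.95 m from the base axis. Payload 4.7 kg.
Tool frame: the origin (TCP) lies on the front face of the gripper's body, between the roots of the fingers; the fingertips stand 70 mm ahead of it and the grasp point (between the pads) lies 51 mm ahead of it; x points along the fingers, z is the direction in which the jaws open and shut, and the axes are right-handed (so a half turn about x gives the same grasp; the last joint's range is limited). The gripper opens to 87 mm and grips with 3 to 60 N. Pads are 19 mm wide; open, the fingers measure 117 mm over their backs; the gripper's body (75 mm by 190 mm) begins 51 mm behind the grasp point.
Start: joints at [-1.238, 0.469, -0.049, 1.532, 0.024, 1.141, -0.082], TCP at [0.239, 0.631, 0.292] pointing down, gripper open.
Joint ranges: [-2.59, 2.59], [-0.33, 1.99], [-1.39, 1.29], [0.1, 2.45], [-1.04, 4.18], [0.21, 1.99], [-2.66, 2.66]. Speed limits (rad/s): [2.57, 2.57, 3.14, 3.14, 3.14, 3.14, 3.14].

## Interface

Orientations are given as a rotation vector (axis times angle).
In Python, from station import ctrl, cams gives the robot as it stands. The module is installed in compiled form; this text tells all that it offers.
- The arm moves only by the shell command python3 -m pendant 'ROWS' [OPENING] [FORCE]. ROWS is JSON, a list of rows, each a list of 2 entries, a list of its own where there are three numbers: the shift along the tool's x, y, z in m, then the turn about the tool's x in degrees. A call has 1 to 8 rows; each row is the pose to reach, as a shift and turn from the pose commanded when the call began, along the tool's axes at that moment; what a row does not reach only later rows make up. A row lasts 1/10 s, in which the tool goes at most 50 mm and 8.59 degrees, less where a joint would pass 70% of its speed; a pose out of reach is approached as far as the arm can. A call with a gripper value outside its range is refused whole. OPENING is the closure, from -1 (fully open) to 1 (shut), set as the call begins (- or left out, the last holds). The fingers move at their own pace and stop on an object; FORCE is the grip in N (left out, the last holds). Time passes only in rows, so rows that repeat a pose let the fingers close. It gives the time, the measured TCP pose, the force and the opening at its end, in the units of the state.
- ctrl.read_state(): the state, without advancing time (a new reading comes with each control period).
- cams.camera(name): name is "scene" or "top" or "wrist"; returns the picture (384x512x3 uint8, blue, green, red); there is no depth.
- cams.calibration(name): a dict with "fov_y" (degrees; the focal length in pixels is half the picture's height over the tangent of half this angle, whatever the lens; pixels are square), "cx", "cy" (the principal point, pixels), "camera_from_world" (4x4, takes a point from world to camera coordinates). Camera axes: x right, y up, looking along -z (the intrinsics and any distortion apply to the point x, -y, -z); pixel columns grow to the right and rows downward; lengths in m; the calibration is good to about 2 mm. A picture is of the moment at which its call begins: read the wrist's pose just before it. calibration takes no time and is no camera call; for the wrist camera it gives the pose at the moment of the call.
- ctrl.hand_in(): hands the job in, once; it reports no verdict.
The state is a dict: "clock": time; "joints": joint angles; "qd": joint speeds; "joint_efforts": joint torques, N m; "tcp_pos": TCP position; "tcp_rot": TCP orientation; "ft_force": force on the tool from outside, world axes, zero at the start; "ft_torque": the same for the moment, N m; "grip_width": finger opening in m.
Only numpy, scipy, OpenCV 4.12 (cv2) and the standard library are available. Lean on these libraries where they do the work, as an engineer would, in place of code of your own. Each camera call takes 0.05 s, during which the arm holds its last target. There are 200 camera calls.

## Working session

There is one attempt and no reset: what is moved stays moved. The work goes in short steps, Python scripts to look and compute and a shell command to move; the robot and the scene stay as the last step left them, time stands still between calls to the robot, and variables do not carry over. Pictures are saved under pics/ and viewed, about 8 in all and at most 12, crops included, and the job is handed in when it is done.

```bash
mkdir -p pics; ls; cat > h.py <<'E'
import numpy as np, cv2
from station import ctrl, cams
from scipy.spatial.transform import Rotation as R
def K(c,h=384): 
    f=h/2/np.tan(np.radians(c["fov_y"])/2); return f,c["cx"],c["cy"]
def ray(c,u,v):
    f,cx,cy=K(c); M=np.array(c["camera_from_world"]); Rm=M[:3,:3]; o=-Rm.T@M[:3,3]
    d=Rm.T@np.array([(u-cx)/f,-(v-cy)/f,-1.]); return o,d/np.linalg.norm(d)
def onz(c,u,v,z):
    o,d=ray(c,u,v); return o+d*(z-o[2])/d[2]
def proj(c,p):
    f,cx,cy=K(c); M=np.array(c["camera_from_world"]); q=M[:3,:3]@np.asarray(p)+M[:3,3]
    return np.array([cx+f*q[0]/-q[2], cy-f*q[1]/-q[2]])
def tri(r1,r2):
    A=np.zeros((3,3));b=np.zeros(3)
    for o,d in (r1,r2):
        P=np.eye(3)-np.outer(d,d);A+=P;b+=P@o
    p=np.linalg.solve(A,b); return p,[np.linalg.norm((np.eye(3)-np.outer(d,d))@(p-o)) for o,d in (r1,r2)]
E
python3 - <<'E'
from h import *
for n in ("scene","top","wrist"):
    c=cams.calibration(n); im=cams.camera(n); cv2.imwrite(f"pics/{n}0.png",im)
    print(n,{k:v for k,v in c.items() if k!="camera_from_world"},ray(c,c["cx"],c["cy"]))
a=cv2.imread("pics/scene0.png");b=cv2.imread("pics/top0.png")
s=ctrl.read_state();print(s["tcp_pos"],s["tcp_rot"],R.from_rotvec(s["tcp_rot"]).as_matrix(),s["grip_width"],s["clock"])
E
```

```text
pics
scene {'fov_y': 45.48975841020575, 'cx': 256.8397812551847, 'cy': 192.17457999704985} (array([0.87839466, 0.49552334, 0.9567062 ]), array([-0.23831704, -0.45293367, -0.8591019 ]))
top {'fov_y': 51.0366173415813, 'cx': 259.99581663633575, 'cy': 194.6098467759181} (array([0.47024925, 0.03832177, 1.07940934]), array([ 0.17267304, -0.00099602, -0.98497869]))
wrist {'fov_y': 66.24985842896771, 'cx': 254.8034048048761, 'cy': 190.29023137193602} (array([0.17400344, 0.6567273 , 0.38454882]), array([ 0.23891729, -0.09269623, -0.96660537]))
[0.23878026 0.63100856 0.29145462] [-0.9395822   1.36008469  0.93815237] [[-4.53625027e-04 -9.35271760e-01  3.53930120e-01]
 [-1.36536836e-03  3.53930405e-01  9.35270765e-01]
 [-9.99998965e-01 -5.89827612e-05 -1.43754216e-03]] 0.0868992728020474 0.15
```

View pics/scene0.png

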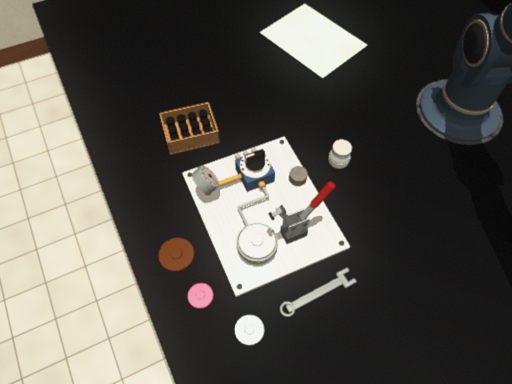

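View pics/top0.png

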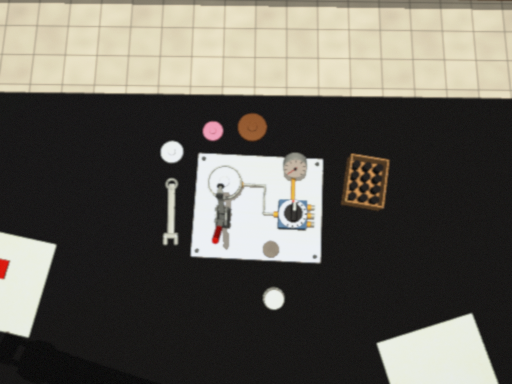

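The scene view shows the rig at about (265,215), with the red handle up at (322,195), the jar at (340,153) and the knob at (257,160). In the top view the plate spans (192–323, 153–263), with the handle at (218,235), the knob at (293,213), the spare core at (271,249) and the jar at (273,299).

```bash
cat > m.py <<'E'
from h import *
T=cams.calibration("top");S=cams.calibration("scene")
t=cv2.imread("pics/top0.png");s=cv2.imread("pics/scene0.png")
def quad(im,box):
    x0,y0,x1,y1=box;m=np.zeros(im.shape[:2],np.uint8)
    m[y0:y1,x0:x1]=(im[y0:y1,x0:x1].min(2)>130)*255
    m=cv2.morphologyEx(m,cv2.MORPH_CLOSE,np.ones((5,5)))
    c=max(cv2.findContours(m,0,2)[0],key=cv2.contourArea)
    h=cv2.convexHull(c); return cv2.approxPolyDP(h,6,True)[:,0],cv2.contourArea(h)
for im,c,b in((t,T,(185,145,330,268)),(s,S,(175,132,355,300))):
    q,a=quad(im,b);P=np.array([onz(c,u,v,.012) for u,v in q]);print(q.tolist(),a);print(P.round(4).tolist(),P.mean(0).round(4),np.linalg.norm(P-np.roll(P,-1,0),axis=1).round(3))
def red(im,c,b):
    x0,y0,x1,y1=b;h=cv2.cvtColor(im,cv2.COLOR_BGR2HSV)
    m=np.zeros(im.shape[:2],bool);k=((h[...,0]<8)|(h[...,0]>172))&(h[...,1]>170)&(h[...,2]>70);m[y0:y1,x0:x1]=k[y0:y1,x0:x1]
    v,u=np.nonzero(m);p=np.stack([u,v],1).astype(float);mu=p.mean(0);w=np.linalg.svd(p-mu)[2][0] if len(p)<3000 else None
    if w[1]<0:w=-w
    k=(p-mu)@w;print("red",len(p),mu,w,k.min(),k.max());return mu,mu+w*k.min(),mu+w*k.max()
a=red(t,T,(205,200,235,255));b=red(s,S,(290,170,345,225))
print("mid",tri(ray(T,*a[0]),ray(S,*b[0])))
print("ends",tri(ray(T,*a[1]),ray(S,*b[2])),tri(ray(T,*a[2]),ray(S,*b[1])))
E
python3 m.py
python3 - <<'E'
import cv2,numpy as np
t=cv2.imread("pics/top0.png")[140:270,185:330];s=cv2.imread("pics/scene0.png")[130:300,175:355]
a=cv2.resize(t,None,fx=4,fy=4,interpolation=2);cv2.imwrite("pics/c_top.png",a)
E
```

```text
[[199, 153], [322, 159], [320, 261], [192, 256]] 13429.0
[[0.7713, 0.2058, 0.012], [0.7583, -0.1314, 0.012], [0.4826, -0.1219, 0.012], [0.4919, 0.2138, 0.012]] [0.626  0.0416 0.012 ] [0.337 0.276 0.336 0.28 ]
[[283, 136], [349, 247], [235, 295], [182, 173]] 15402.0
[[0.48, -0.1248, 0.012], [0.4936, 0.2165, 0.012], [0.7704, 0.2042, 0.012], [0.7574, -0.1319, 0.012]] [0.6253 0.041  0.012 ] [0.342 0.277 0.336 0.277]
red 71 [216.53521127 234.49295775] [-0.29275564  0.95618729] -8.549683426664245 7.920335791160166
red 235 [322.98723404 193.37446809] [-0.66041146  0.75090393] -14.583759118698545 16.7366567367632
mid (array([0.53779198, 0.1358235 , 0.15888728]), [np.float64(0.0003351091031470581), np.float64(0.00033510910314719895)])
ends (array([0.55926743, 0.13493971, 0.12233416]), [np.float64(0.0012912495993621428), np.float64(0.0012912495993622308)]) (array([0.51967477, 0.13656589, 0.18880991]), [np.float64(0.0007156807085646352), np.float64(0.0007156807085646916)])
```

View pics/c_top.png

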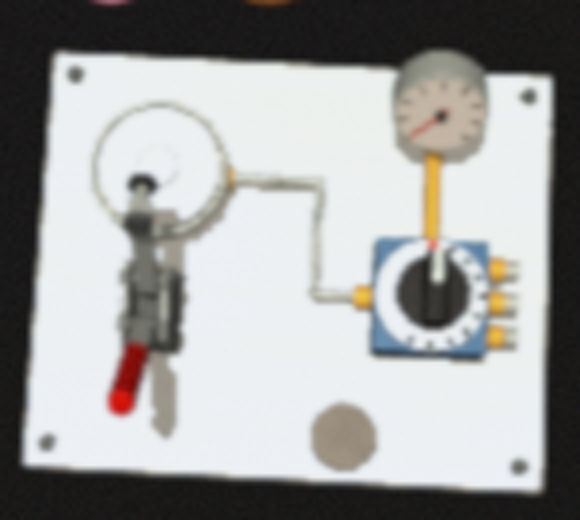

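```bash
cat >> h.py <<'E'
def goto(p,head):
    s=ctrl.read_state(); M=R.from_rotvec(s["tcp_rot"]).as_matrix()
    h=np.degrees(np.arctan2(M[1,2],M[0,2]))
    print("t",round(s["clock"],2),"tcp",np.round(s["tcp_pos"],4),"head",round(h,2),"F",np.round(s["ft_force"],1),"M",np.round(s["ft_torque"],2),"w",round(s["grip_width"],4))
    print("shift",(M.T@(np.asarray(p)-s["tcp_pos"])).round(4),"turn",round(h-head,2))
E
python3 -m pendant '[[[0,-0.02,-0.015],-1.5],[[0,-0.05,-0.04],-4],[[0,-0.085,-0.066],-7],[[0,-0.12,-0.093],-10],[[0,-0.155,-0.121],-13],[[0,-0.19,-0.148],-16],[[0,-0.22,-0.171],-18.5],[[0,-0.24,-0.187],-18.8]]'
python3 -c "
from h import *
goto([.541,.135,.2915],88.05)
T=cams.calibration('top');print('knob top z.104',onz(T,293.25,213.25,.104),proj(T,[.6026,-.048,.104]))"
```

```text
clock: 0.95
tcp_pos: [0.3989, 0.3683, 0.2921]
tcp_rot: [-1.183, 1.227, 1.181]
ft_force: [-0.4, 0.4, -0.2]
grip_width: 0.087
t 0.95 tcp [0.3989 0.3683 0.2921] head 87.91 F [-0.4  0.4 -0.2] M [ 0.07  0.02 -0.01] w 0.087
shift [ 0.0009 -0.1506 -0.2279] turn -0.14
knob top z.104 [ 0.5959502  -0.04440306  0.104     ] [294.71147734 210.566902  ]
```

```bash
python3 -m pendant '[[[0,-0.015,-0.023],0],[[0,-0.04,-0.06],0],[[0,-0.065,-0.098],0],[[0,-0.09,-0.136],0],[[0,-0.115,-0.174],0],[[0,-0.135,-0.204],0],[[0,-0.15,-0.228],0],[[0,-0.15,-0.228],0]]'
python3 -c "
from h import *
goto([.541,.135,.205],88.05)
c=cams.calibration('wrist');im=cams.camera('wrist');cv2.imwrite('pics/w1.png',im)
import json;json.dump({k:(np.array(v).tolist()) for k,v in c.items()},open('w1.json','w'))
for n,p in dict(grip=[.541,.135,.1543],pivot=[.5788,.133,.078],knobtop=[.6026,-.048,.104],cell=[.6837,.1294,.06]).items(): print(n,proj(c,p).round(1))"
```

```text
clock: 1.75
tcp_pos: [0.5412, 0.1335, 0.2921]
tcp_rot: [-1.181, 1.23, 1.177]
ft_force: [-0.9, -0.8, 0.4]
grip_width: 0.0871
t 1.75 tcp [0.5412 0.1335 0.2921] head 87.61 F [-0.9 -0.8  0.4] M [ 0.02  0.01 -0.  ] w 0.0871
shift [0.0871 0.0003 0.0017] turn -0.44
grip [256.  199.5]
pivot [255.5 212.5]
knobtop [ 83.5 248.9]
cell [256.1 287.1]
```

View pics/w1.png

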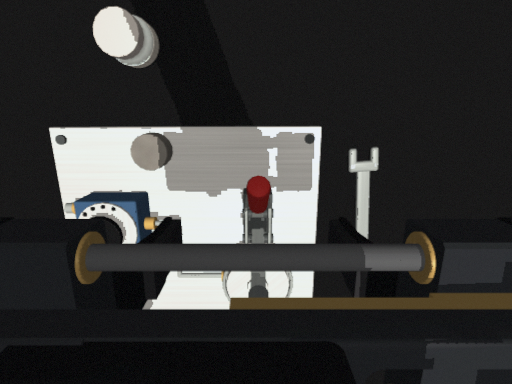

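The wrist view is centred over the clamp: the red handle end at (258,190) lies between the two fingers, matching the predicted grip at (256,199). Descend and grip lightly.

```bash
python3 -m pendant '[[[0.02,0,0],0],[[0.04,0,0.001],-0.2],[[0.06,0,0.001],-0.4],[[0.078,0,0.001],-0.4],[[0.087,0,0.0015],-0.4],[[0.087,0,0.0015],-0.4]]' -- 2>&1 | tail -1
python3 -c "
from h import *
goto([.541,.135,.205],88.05)"
```

```text
invalid input: not JSON, or not a number
t 1.8 tcp [0.5401 0.1363 0.292 ] head 87.8 F [-0.6  1.4 -0. ] M [0.08 0.03 0.02] w 0.0867
shift [ 0.087  -0.001  -0.0012] turn -0.25
```

```bash
python3 -m pendant '[[[0.02,0,0],0],[[0.04,0,0],0],[[0.06,0,0],0],[[0.078,0,0],0],[[0.087,0,0],0],[[0.087,0,0],0]]'
python3 -m pendant '[[[0,0,0],0],[[0,0,0],0],[[0,0,0],0],[[0,0,0],0],[[0,0,0],0],[[0,0,0],0],[[0,0,0],0],[[0,0,0],0]]' 1 15
python3 -c "
from h import *
goto([.541,.135,.205],88.05)"
```

```text
clock: 2.4
tcp_pos: [0.5382, 0.1395, 0.204]
tcp_rot: [-1.185, 1.226, 1.188]
ft_force: [0.8, -0.4, -0.4]
grip_width: 0.0871
clock: 3.2
tcp_pos: [0.5394, 0.1386, 0.2052]
tcp_rot: [-1.184, 1.225, 1.184]
ft_force: [0.7, -0.0, 0.4]
grip_width: 0.031
t 3.2 tcp [0.5394 0.1386 0.2052] head 88.07 F [ 0.7 -0.   0.4] M [-0.01 -0.04  0.01] w 0.031
shift [ 0.0002 -0.0017 -0.0035] turn 0.02
```

```bash
python3 -m pendant '[[[0,0,0],0],[[0,0,0],0],[[0,0,0],0],[[0,0,0],0]]'
python3 -m pendant '[[[0,0,0],0],[[0,0,0],0],[[0,0,0],0]]'
python3 -c "
from h import *
goto([.541,.135,.205],88.05)"
```

```text
clock: 3.6
tcp_pos: [0.5393, 0.1361, 0.2051]
tcp_rot: [-1.185, 1.229, 1.182]
ft_force: [-0.3, -5.1, 1.7]
grip_width: 0.0172
clock: 3.9
tcp_pos: [0.5393, 0.1361, 0.2051]
tcp_rot: [-1.185, 1.229, 1.182]
ft_force: [-0.6, -4.6, 1.6]
grip_width: 0.0178
t 3.9 tcp [0.5393 0.1361 0.2051] head 87.98 F [-0.6 -4.6  1.6] M [-1.15  0.12  0.03] w 0.0178
shift [ 0.0001 -0.0017 -0.001 ] turn -0.07
```

Gripped at 17.8 mm (sleeve 18 mm); the grip lies 85.7 mm from the pivot at 1.09 rad, as it should. Now swing along the arc.

```bash
python3 -m pendant '[[[0.003,0.005,-0.001],0],[[0.0064,0.0104,-0.002],0],[[0.0103,0.0155,-0.0025],0],[[0.0146,0.0202,-0.0025],0],[[0.0192,0.0246,-0.0025],0],[[0.0242,0.0287,-0.0025],0],[[0.0295,0.0324,-0.0025],0],[[0.035,0.0357,-0.0025],0]]' 1 20
python3 -c "
from h import *
goto([.4931,.1375,.129],88.05)"
```

```text
clock: 4.7
tcp_pos: [0.5047, 0.1371, 0.171]
tcp_rot: [-1.185, 1.222, 1.182]
ft_force: [1.5, -1.7, 3.4]
grip_width: 0.017
t 4.7 tcp [0.5047 0.1371 0.171 ] head 88.04 F [ 1.5 -1.7  3.4] M [-0.4  -0.43  0.02] w 0.017
shift [ 0.042   0.0117 -0.    ] turn -0.01
```

```bash
python3 -m pendant '[[[0.0058,0.0028,0],0],[[0.0117,0.0053,0],0],[[0.018,0.0073,0],0],[[0.0243,0.0088,0],0],[[0.0305,0.0098,0],0],[[0.0368,0.0105,0],0],[[0.042,0.0107,0],0],[[0.0445,0.0107,0],0]]'
python3 -m pendant '[[[0,0,0],0],[[0,0,0],0]]'
python3 -c "
from h import *
goto([.4931,.1375,.129],88.05)"
```

```text
clock: 5.5
tcp_pos: [0.493, 0.1376, 0.1276]
tcp_rot: [-1.184, 1.226, 1.185]
ft_force: [-6.7, -4.5, 30.4]
grip_width: 0.0177
clock: 5.7
tcp_pos: [0.4929, 0.1376, 0.1278]
tcp_rot: [-1.184, 1.225, 1.185]
ft_force: [-3.6, -3.8, 19.8]
grip_width: 0.0174
t 5.7 tcp [0.4929 0.1376 0.1278] head 88.06 F [-3.6 -3.8 19.8] M [-0.73  0.98 -0.04] w 0.0174
shift [-0.0012 -0.0002 -0.0001] turn 0.01
```

```bash
python3 -m pendant '[[[-0.002,0,0],0],[[-0.002,0,0],0],[[-0.002,0,0],0],[[-0.002,0,0],0],[[-0.002,0,0],0],[[-0.002,0,0],0]]' -0.2
python3 -m pendant '[[[-0.01,0,0],0],[[-0.03,0,0],0],[[-0.06,0,0],0],[[-0.09,0,0],0],[[-0.12,0,0],0],[[-0.15,0,0],0],[[-0.16,0,0],0],[[-0.16,0,0],0]]'
python3 - <<'E'
from h import *
goto([.53,-.02,.29],88.05)
im=cams.camera("scene");cv2.imwrite("pics/s1.png",im)
t=cams.camera("top");cv2.imwrite("pics/t1.png",t)
cv2.imwrite("pics/s1c.png",cv2.resize(im[120:300,170:370],None,fx=3.5,fy=3.5,interpolation=2))
E
```

```text
clock: 6.3
tcp_pos: [0.4927, 0.1377, 0.1274]
tcp_rot: [-1.184, 1.225, 1.185]
ft_force: [0.4, 0.2, 0.1]
grip_width: 0.0507
clock: 7.1
tcp_pos: [0.4936, 0.1378, 0.2895]
tcp_rot: [-1.185, 1.221, 1.183]
ft_force: [-0.2, -1.2, -0.4]
grip_width: 0.0521
t 7.1 tcp [0.4936 0.1378 0.2895] head 88.07 F [-0.2 -1.2 -0.4] M [ 0.01 -0.03 -0.02] w 0.0521
shift [-0.0006 -0.0417 -0.1565] turn 0.02
```

View pics/s1c.png

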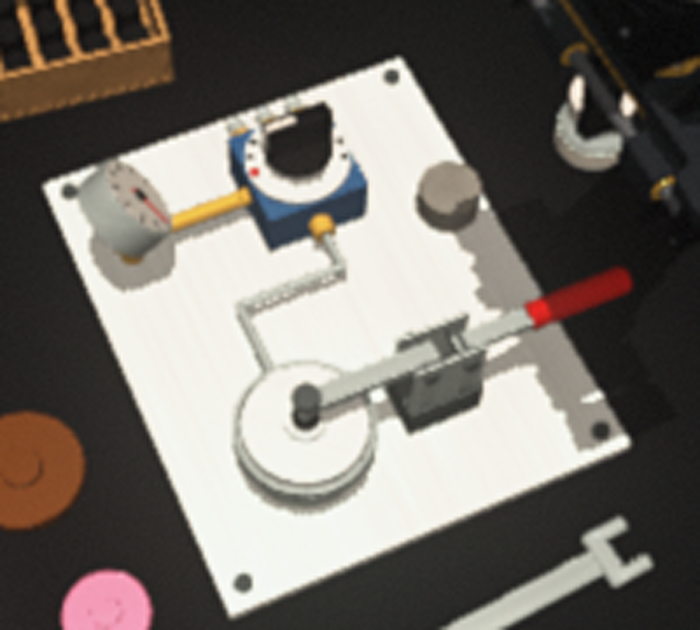

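The scene view shows the clamp shut: handle level with the sleeve at crop (580,295), and the foot on the cover's boss at (305,405). The knob is still at zero. Going over the knob.

```bash
python3 -m pendant '[[[0,-0.008,-0.015],0],[[0,-0.023,-0.045],0],[[0,-0.042,-0.08],0],[[0,-0.06,-0.115],0],[[0,-0.077,-0.145],0],[[0,-0.087,-0.165],0],[[0,-0.087,-0.165],0],[[0,-0.087,-0.165],0]]' -1
cat > w.py <<'E'
from h import *
import sys,json
n=sys.argv[1]
goto([.6026,-.048,.29],88.05)
c=cams.calibration('wrist');im=cams.camera('wrist');cv2.imwrite(f'pics/{n}.png',im)
json.dump({k:np.array(v).tolist() for k,v in c.items()},open(n+'.json','w'))
print(proj(c,[.6026,-.048,.104]),proj(c,[.6026,-.048,.076]),proj(c,[.6251,-.0488,.104]))
E
python3 w.py w2
python3 -m pendant '[[[0.01,-0.005,-0.005],0],[[0.02,-0.015,-0.01],0],[[0.035,-0.02,-0.015],0],[[0.045,-0.027,-0.018],0],[[0.045,-0.027,-0.018],0],[[0.045,-0.027,-0.018],0]]'
python3 w.py w3
python3 -c "
import cv2,numpy as np
a=cv2.imread('pics/w2.png')[60:260,130:390];b=cv2.imread('pics/w3.png')[60:260,130:390]
cv2.imwrite('pics/w23.png',cv2.resize(np.vstack([a,b]),None,fx=1.5,fy=1.5))"
```

```text
clock: 8.0
tcp_pos: [0.5736, -0.0301, 0.2859]
tcp_rot: [-1.182, 1.228, 1.187]
ft_force: [-0.7, 1.1, -0.2]
grip_width: 0.0868
t 8.0 tcp [ 0.5736 -0.0301  0.2859] head 88.03 F [-0.7  1.1 -0.2] M [ 0.08  0.04 -0.04] w 0.0868
shift [-0.0042 -0.0296 -0.0169] turn -0.02
[236.84343185 216.47026365] [238.37150494 207.70994554] [237.15801897 237.54846763]
clock: 8.65
tcp_pos: [0.6007, -0.0492, 0.2421]
tcp_rot: [-1.184, 1.226, 1.185]
ft_force: [1.0, -0.0, -0.9]
grip_width: 0.0869
t 8.65 tcp [ 0.6007 -0.0492  0.2421] head 88.06 F [ 1.  -0.  -0.9] M [ 0.02  0.02 -0.  ] w 0.0869
shift [-0.0479 -0.0018  0.0012] turn 0.01
[255.24485075 202.15527863] [255.20532953 193.15226567] [255.18489825 227.74802005]
```

View pics/w23.png

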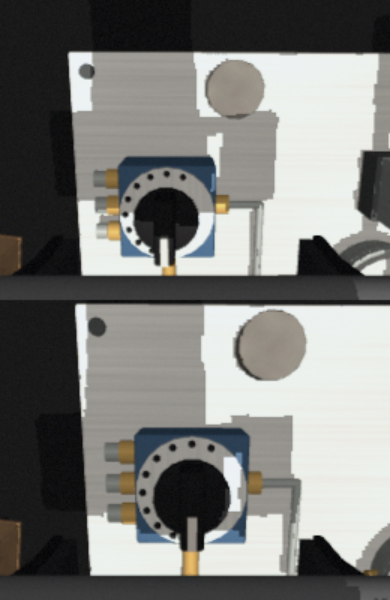

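Both wrist views show the knob between the fingers with the pointer towards +x. The skirt is at about (240,207) in the first and (257,193) in the second, within about 2 px of the prediction. I will measure it properly from the two views.

```bash
python3 - <<'E'
from h import *
import json
r=[];pp=[]
for n,(x,y) in (("w2",(240,207)),("w3",(257,193))):
    c=json.load(open(n+".json"));im=cv2.imread(f"pics/{n}.png");g=im.max(2)
    m=((g<45)*255).astype(np.uint8);m[:y-45]=0;m[y+45:]=0;m[:,:x-45]=0;m[:,x+45:]=0
    m[y+4:]=0   # only upper half of skirt, away from the gripper and bar
    k=cv2.connectedComponents(m)[1];lab=k[y-10,x];m=(k==lab).astype(np.uint8)
    ct=max(cv2.findContours(m,0,1)[0],key=cv2.contourArea)[:,0].astype(float);ct=ct[ct[:,1]<y+2]
    A=np.c_[2*ct,np.ones(len(ct))];s=np.linalg.lstsq(A,(ct**2).sum(1),rcond=None)[0];rad=np.sqrt(s[2]+s[0]**2+s[1]**2)
    P=onz(c,s[0],s[1],.076);print(n,len(ct),"skirt",s[:2].round(1),rad.round(1),"rad mm",np.linalg.norm(onz(c,s[0]+rad,s[1],.076)-P).round(4),P.round(4));r.append(ray(c,s[0],s[1]))
    # pointer: bright, low saturation, near column x, below centre
    sub=im[y+3:y+42,x-12:x+12];mm=(sub.min(2)>90)&(sub.max(2).astype(int)-sub.min(2)<40)
    nn,lb,st,ce=cv2.connectedComponentsWithStats(mm.astype(np.uint8))
    for i in range(1,nn):
        if st[i,4]>15: u,v=ce[i]+[x-12,y+3];print(" white",st[i],(round(u,1),round(v,1)),onz(c,u,v,.104).round(4))
print("tri skirt",tri(*r))
E
```

```text
w2 64 skirt [240.4 205.7] 20.6 rad mm 0.0223 [ 0.6003 -0.0457  0.076 ]
 white [  0   9  15  25 236] (np.float64(235.1), np.float64(232.2)) [ 0.6192 -0.0505  0.104 ]
 white [18 15  6 19 92] (np.float64(249.0), np.float64(234.3)) [ 0.622  -0.0367  0.104 ]
w3 80 skirt [257.  190.2] 23.8 rad mm 0.0217 [ 0.5998 -0.0463  0.076 ]
 white [ 10   9   6  23 137] (np.float64(257.5), np.float64(215.9)) [ 0.6146 -0.0465  0.104 ]
 white [17 19  7 20 86] (np.float64(266.0), np.float64(226.5)) [ 0.6243 -0.0396  0.104 ]
 white [  0  20   7  19 105] (np.float64(247.7), np.float64(226.5)) [ 0.6237 -0.0551  0.104 ]
tri skirt (array([ 0.60059158, -0.04605501,  0.07423837]), [np.float64(0.0003849976301656468), np.float64(0.0003849976301656384)])
```

```bash
python3 -m pendant '[[[0.02,0,0.001],0],[[0.04,0,0.002],0],[[0.06,0,0.0027],0],[[0.075,0,0.0027],0],[[0.086,0,0.0027],0],[[0.09,0,0.0027],0],[[0.09,0,0.0027],0],[[0.09,0,0.0027],0]]'
python3 -c "
from h import *
goto([.601,-.0465,.149],88.05)"
```

```text
clock: 9.5
tcp_pos: [0.6014, -0.0465, 0.1535]
tcp_rot: [-1.185, 1.224, 1.183]
ft_force: [0.3, -0.3, 0.1]
grip_width: 0.0873
t 9.5 tcp [ 0.6014 -0.0465  0.1535] head 88.06 F [ 0.3 -0.3  0.1] M [0.09 0.01 0.04] w 0.0873
shift [ 0.0045  0.0004 -0.    ] turn 0.01
```

```bash
python3 -m pendant '[[[0.002,0,0],0],[[0.004,0,0],0],[[0.004,0,0],0],[[0.004,0,0],0],[[0.004,0,0],0],[[0.004,0,0],0],[[0.004,0,0],0],[[0.004,0,0],0]]' 1 30
python3 -m pendant '[[[0,0,0],0],[[0,0,0],0],[[0,0,0],0],[[0,0,0],0],[[0,0,0],0],[[0,0,0],0],[[0,0,0],0]]'
python3 -c "
from h import *
goto([.601,-.0465,.149],88.05)"
```

```text
clock: 10.3
tcp_pos: [0.6008, -0.0464, 0.1487]
tcp_rot: [-1.184, 1.225, 1.184]
ft_force: [-0.1, 0.7, 0.0]
grip_width: 0.0307
clock: 11.0
tcp_pos: [0.6008, -0.0466, 0.1487]
tcp_rot: [-1.184, 1.225, 1.184]
ft_force: [-0.4, -1.4, -0.1]
grip_width: 0.0138
t 11.0 tcp [ 0.6008 -0.0466  0.1487] head 88.06 F [-0.4 -1.4 -0.1] M [-0.27  0.04  0.02] w 0.0138
shift [-0.0003 -0.0002  0.0001] turn 0.01
```

Gripped at 13.8 mm (bar 14 mm), with hardly any side load. Turning clockwise in small steps and watching the torque about the axis.

```bash
cat > q.py <<'E'
from h import *
s=ctrl.read_state();M=R.from_rotvec(s["tcp_rot"]).as_matrix()
print("turned",round(88.06-np.degrees(np.arctan2(M[1,2],M[0,2])),2),"tcp",np.round(s["tcp_pos"],4),"F",np.round(s["ft_force"],1),"Mz",round(s["ft_torque"][2],3),"w",round(s["grip_width"],4),"t",round(s["clock"],2))
E
python3 q.py
python3 -m pendant '[[[0,0,0],2.5],[[0,0,0],5],[[0,0,0],7.5]]' >/dev/null; python3 q.py
python3 -m pendant '[[[0,0,0],2.5],[[0,0,0],5],[[0,0,0],7.5]]' >/dev/null; python3 q.py
python3 -m pendant '[[[0,0,0],2.5],[[0,0,0],5],[[0,0,0],7.5]]' >/dev/null; python3 q.py
python3 -m pendant '[[[0,0,0],0],[[0,0,0],0]]' >/dev/null; python3 q.py
```

```text
turned -0.0 tcp [ 0.6008 -0.0466  0.1487] F [-0.4 -1.4 -0.1] Mz 0.02 w 0.0138 t 11.0
turned 7.57 tcp [ 0.6008 -0.0465  0.1487] F [-0.6 -1.5  1. ] Mz 0.103 w 0.0138 t 11.3
turned 15.1 tcp [ 0.6008 -0.0464  0.1487] F [ 0.1 -0.8  0. ] Mz -0.032 w 0.014 t 11.6
turned 22.59 tcp [ 0.6009 -0.0464  0.1487] F [-0.6 -0.6 -0. ] Mz -0.028 w 0.0138 t 11.9
turned 22.43 tcp [ 0.6009 -0.0464  0.1488] F [-0.  -0.2  0.9] Mz 0.003 w 0.0137 t 12.1
```

First click: the torque rose, reversed past the crest and fell to about 0 at 22.4°.

```bash

python3 -m pendant '[[[0,0,0],2.5],[[0,0,0],5],[[0,0,0],7.5]]' >/dev/null; python3 q.py
python3 -m pendant '[[[0,0,0],2.5],[[0,0,0],5],[[0,0,0],7.5]]' >/dev/null; python3 q.py
python3 -m pendant '[[[0,0,0],2.5],[[0,0,0],5],[[0,0,0],7.5]]' >/dev/null; python3 q.py
python3 -m pendant '[[[0,0,0],0],[[0,0,0],0]]' >/dev/null; python3 q.py
python3 -m pendant '[[[0,0,0],2.5],[[0,0,0],5],[[0,0,0],7.5]]' >/dev/null; python3 q.py
python3 -m pendant '[[[0,0,0],2.5],[[0,0,0],5],[[0,0,0],7.5]]' >/dev/null; python3 q.py
```

```text
turned 30.01 tcp [ 0.6009 -0.0463  0.1487] F [ 0.8 -0.7  1.1] Mz 0.105 w 0.0138 t 12.4
turned 37.55 tcp [ 0.601  -0.0462  0.1487] F [ 0.8 -1.4  0.4] Mz -0.072 w 0.0141 t 12.7
turned 45.04 tcp [ 0.601  -0.0462  0.1487] F [ 0.2 -1.8 -0.5] Mz 0.018 w 0.014 t 13.0
turned 44.91 tcp [ 0.601  -0.0462  0.1487] F [-0.1 -0.7 -0.9] Mz -0.058 w 0.0134 t 13.2
turned 52.49 tcp [ 0.6011 -0.0461  0.1488] F [ 1.5 -0.6 -0.4] Mz 0.129 w 0.0141 t 13.5
turned 60.02 tcp [ 0.6012 -0.0461  0.1487] F [ 0.8 -0.1 -1. ] Mz -0.022 w 0.0138 t 13.8
```

Second click passed and the third crest is over. Complete to 67.5° and hold for the step-2 time.

```bash

python3 -m pendant '[[[0,0,0],2.5],[[0,0,0],5],[[0,0,0],7.5]]' >/dev/null; python3 q.py
python3 -m pendant '[[[0,0,0],0],[[0,0,0],0],[[0,0,0],0],[[0,0,0],0],[[0,0,0],0],[[0,0,0],0]]' >/dev/null; python3 q.py
python3 -c "
from h import *
a=cams.camera('scene');b=cams.camera('top');cv2.imwrite('pics/s2.png',a);cv2.imwrite('pics/t2.png',b)
cv2.imwrite('pics/st2.png',np.vstack([cv2.resize(a[120:250,170:370],None,fx=2.3,fy=2.3,interpolation=2),cv2.resize(b[140:270,180:380],None,fx=2.3,fy=2.3,interpolation=2)]))"
```

```text
turned 67.51 tcp [ 0.6013 -0.046   0.1488] F [ 1.8 -0.2 -1.3] Mz -0.02 w 0.0141 t 14.1
turned 67.46 tcp [ 0.6012 -0.0461  0.1488] F [ 3.3  0.5 -1.9] Mz 0.034 w 0.0138 t 14.7
```

View pics/st2.png

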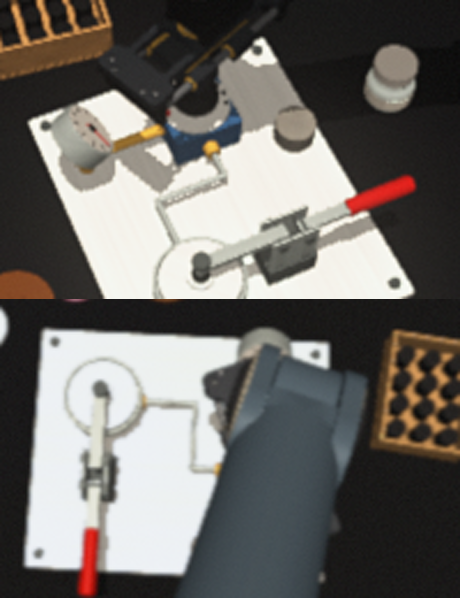

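The clamp is still shut, and the gripper stands on the knob clear of the gauge and the jar. Pressing in with a firmer grip.

```bash

python3 -m pendant '[[[0,0,0],0],[[0,0,0],0],[[0.001,0,0],0],[[0.002,0,0],0],[[0.003,0,0],0],[[0.004,0,0],0],[[0.005,0,0],0],[[0.006,0,0],0]]' 1 45 >/dev/null; python3 q.py
python3 -m pendant '[[[0.0005,0,0],0],[[0.001,0,0],0],[[0.001,0,0],0]]'  >/dev/null; python3 q.py
```

```text
turned 67.48 tcp [ 0.6013 -0.0462  0.144 ] F [1.2 2.2 8.1] Mz 0.023 w 0.0136 t 15.6
turned 67.48 tcp [ 0.6013 -0.0462  0.1432] F [ 1.4  2.9 10. ] Mz -0.054 w 0.0137 t 15.9
```

```bash

python3 -m pendant '[[[0.0005,0,0],0],[[0.001,0,0],0],[[0.0015,0,0],0],[[0.0015,0,0],0]]'  >/dev/null; python3 q.py
python3 -m pendant '[[[0,0,0],0],[[0,0,0],0],[[0,0,0],0],[[0,0,0],0],[[0,0,0],0]]'  >/dev/null; python3 q.py
python3 -c "
from h import *
a=cams.camera('scene');cv2.imwrite('pics/s3.png',a);o=cv2.imread('pics/s2.png')
cv2.imwrite('pics/g3.png',np.hstack([cv2.resize(i[150:215,180:260],None,fx=4.5,fy=4.5,interpolation=2) for i in (o,a)]))"
```

```text
turned 67.49 tcp [ 0.6013 -0.0463  0.1426] F [-1.   4.1 15.3] Mz -0.011 w 0.0135 t 16.3
turned 67.49 tcp [ 0.6013 -0.0463  0.1426] F [-1.   2.7 15.2] Mz -0.012 w 0.0138 t 16.8
```

View pics/g3.png

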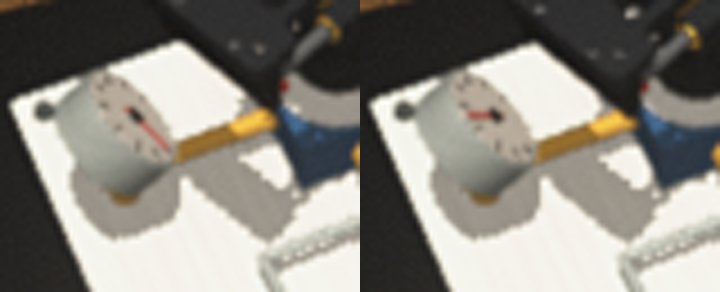

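The gauge needle has swung from lower right, about (155,135) in the left crop, to the left, about (475,113) in the right crop. TCP travel is 6.2 mm and the force has stepped up to 15 N, so the knob is at its end stop. Handing in.

```bash
python3 -c "
from h import *
print(ctrl.hand_in())"; python3 q.py
```

```text
the job is handed in; nothing more can be done
None
the job is handed in; nothing more can be done
```

The clamp is shut on the cover, and I handed in at 16.85 s with the knob still gripped and pressed fully in at the third stop. No verdict was reported.

- **Clamp:** I gripped the red handle and swung it down its arc until it stopped level. In the last whole-rig pictures, taken just before pressing the knob, the handle was level and the foot was on the cover's boss. I could not measure the foot's force on the cover.
- **Selector:** I turned it clockwise 67.5° from zero in small steps. The torque reversed at each of the three crests. It rested at 67.49°, standing out, for 0.6 s before I pressed it.
- **Pressed in:** The tool moved down 6.2 mm and the force stepped from 10 to 15 N at the end stop. The gauge needle swung over. The grip is set to 45 N at 13.8 mm opening, on a bar 14 mm wide.
- **Bystanders:** The jar, the spare core and the box showed no visible movement in the pictures. The wrench was outside the last crop I viewed; it showed no visible movement after the clamp was shut, and the arm did not go near it afterwards.
- **Small disagreements:** The knob's axis measured about 2 mm from where the plate's position put it, so I used the close-up measurement. Its skirt measured 74 mm high against 76 mm in the text. The torque at the second stop read between +0.02 and -0.06 N m rather than a clean zero.

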